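# Unlock the slow cooker's deck and hold its timer button down

### The job

Unlock the slow cooker's controls by sliding the upright grip on its control deck all the way to its end stop, towards the two buttons; only then press the round timer button all the way in. Keep it fully pressed for at least three seconds and finish still holding it in with the gripper, the lock grip still at its stop: do not let go at the end. Do not push in the square button, do not lean on the timer button while holding it (no more than 30 N), and leave the ramekin, the stopper and the loaf pan where they stand.

Things in the scene. Friction and masses are not known exactly. Their poses are not given: they have to be found in the camera images.
- cooker: Slow cooker, fixed to the countertop. Its origin is on the countertop under the middle of the controls. Its control deck is a dark flat shelf, top 70 mm above the origin, reaching from -120 to 120 mm in the cooker's x and from -85 to 125 mm in y. Beyond it, centred at x 30, y 255 mm, stands the round steel pot, radius 134 mm, rim 162 mm high, lid knob to 222 mm. All controls share the cooker's yaw.
- lock_grip (a point): Centre of the lock's white upright grip, a block 22 mm long (cooker's x), 14 mm wide (y) and 26 mm tall; its top is 13 mm above this point, and its foot (34 x 26 mm, 8 mm tall) ends 13 mm under this point. It slides along the cooker's x on the middle line of the deck (y = 0): at x = -85 mm with the joint at 0, at x = -35 mm at its end stop. This point is 95 mm above the countertop.
- lock (a joint): Travel of the lock grip in m: starts between 0 and 0.02, end stop at 0.05, growing in the cooker's +x, towards the buttons. Friction about 2 N; it stays where it is left.
- timer_top (a point): Centre of the top face of the round timer button, a grey upright cylinder 34 mm in diameter, at 88 mm above the countertop when out. It is pressed straight down. It lies on the deck at cooker x = 55 mm, and at y = -34 or +34 mm (it and the square button may be swapped).
- timer (a joint): Travel of the timer button in m: 0 out, 0.010 fully in (stop). The spring takes about 4 N to start moving and 9 N fully in, and pushes it back out when it is let go. Fully in, its top is still 4 mm above the collar around it.
- timer_base: Round aluminium collar (44 mm across, 4 mm tall, fixed on the deck) that carries the timer button; the origin is at the centre of the collar's underside, 70 mm above the countertop.
- keepwarm_top (a point): Centre of the top face of the square button, 30 x 30 mm, as tall as the round one (88 mm above the countertop) and in the same row, 68 mm from it. Not to be pushed in.
- keepwarm (a joint): Travel of the square button in m: 0 out, 0.010 fully in. Same spring.
- ramekin: Bystander: white ceramic ramekin, 88 mm across, 45 mm tall, loose on the countertop beside the deck. Origin at the centre of its underside.
- stopper: Bystander: glass carafe stopper standing upright, 52 mm across, 76 mm tall, loose beside the deck. Origin at the centre of its underside.
- loaf_pan: Bystander: aluminium loaf pan, 115 x 220 mm, 62 mm tall, loose beyond the deck's far end. Origin at the centre of its underside.

How it is judged:
On the way, in this order (a step that is already met when the one before it is completed fails the run):
1. the lock grip is at its end stop (value of joint lock above 0.046 m), for 0.2 s.
2. the round timer button is held fully in for three seconds with 3 to 35 N (value of joint timer above 0.008 m and contact force between the fingers and timer_base between 3 and 35 N), for 2.9 s.
At the end, for the whole second after the job is handed in: The lock grip is within 4 mm of its end stop, the round timer button is at least 8 mm in (of 10) and held there by the gripper's fingers (with 3 to 35 N), the square button is out (less than 3 mm in), and the ramekin, stopper and loaf pan are within 25 mm of where they started (all of step 2 and value of joint lock above 0.046 m and value of joint keepwarm below 0.003 m and distance of each of ramekin, stopper, loaf_pan from where it was at the start of the episode below 0.025 m); the arm keeps its last pose, push and grip.
It fails at once if the timer button pushed in more than 3 mm while the lock is not at its stop (value of joint timer above 0.003 m and value of joint lock below 0.045 m).
It fails at once if the square button pushed in more than 4 mm (value of joint keepwarm above 0.004 m).
It fails at once if the ramekin, stopper or loaf pan pushed more than 30 mm (distance of any of ramekin, stopper, loaf_pan from where it was at the start of the episode above 0.03 m).
It also fails if it takes over 48 s, if anything falls off the work surface, if the arm or the gripper's body presses on something with over 40 N, if the wrist force passes 120 N, or if a joint passes its speed limit or range.

### The arm

A 7-joint arm with a two-finger parallel gripper is mounted at the origin on the work surface. World frame = base frame: x ahead of the robot, y to its left, z up, the work surface at z = 0. Lengths are in m, angles in rad, forces in N, time in s.
With the tool pointing down it reaches from about 0.425 to 0.95 m from the base axis. Payload 16.7 kg.
Tool frame: the origin (TCP) lies midway between the tips of the shut fingers; the grasp point (between the pads) lies 19 mm behind it; z points along the fingers, y is the line along which they close (so a half turn about z gives the same grasp; the last joint's range is limited). The gripper opens to 94 mm and grips with 3 to 60 N. Pads are 16 mm wide; open, the fingers measure 119 mm over their backs; the gripper's body (75 mm by 177 mm) begins 78 mm behind the grasp point.
Start: joints at [1.159, 0.426, 0.074, 1.606, -0.034, 1.111, -0.067], TCP at [0.175, -0.652, 0.205] pointing down, gripper open.
Joint ranges: [-2.85, 2.85], [-0.5, 2.14], [-1.23, 1.37], [0.21, 2.46], [-1.02, 4.16], [0.16, 2.05], [-2.73, 2.73]. Speed limits (rad/s): [1.89, 1.89, 2.39, 2.39, 3.01, 3.01, 3.01].

### API

Orientations are given as [roll, pitch, yaw] about the fixed x, y, z axes, in that order (R = Rz(yaw) Ry(pitch) Rx(roll)).
In Python, from bench import monitor, optics, manip gives the robot as it stands.
- The arm moves only by the tool servo_tool, never from a script. Its arguments are lists of equal length, an entry for each row: "delta_pos": the shift along the world's x, y, z as a fraction of full scale, a list of three; "roll": the turn about the world's z as a fraction of full scale. A call has exactly 10 rows; each row is the pose to reach, as a shift and turn from the pose commanded when the call began; what a row does not reach only later rows make up. Full scale, the value 1, is 100 mm for a shift and 30 degrees for a turn. A row lasts 1/8 s, in which the tool goes at most 62.5 mm and 10.7 degrees, less where a joint would pass 70% of its speed; a pose out of reach is approached as far as the arm can. A call with a number of a shift or a turn outside -1 to 1 is refused whole. A call with a gripper value outside its range is refused whole. "fingers" is the opening, from -1 (shut) to 1 (fully open), so that 0 is half open, set as the call begins (left out, the last holds). The fingers move at their own pace and stop on an object; the grip force is fixed at half the most. Time passes only in rows, so rows that repeat a pose let the fingers close, or fill a call up. It gives the time, the measured TCP pose, the force, the opening and the grip force at its end, in the units of the state.
- monitor.get_state(): the state, without advancing time (a new reading comes with each control period).
- optics.read_camera(name): name is "scene" or "top" or "wrist"; returns a dict with "color" (480x640x3 uint8, red, green, blue), "mtx" (3x3 intrinsics, pixels), "R" (3x3) and "t" (3): a world point X has camera coordinates R X + t. Camera axes: x right, y down, z forward; pixel columns grow to the right and rows downward; lengths in m; the calibration is good to about 2 mm. A picture is of the moment at which its call begins. There is no depth.
- manip.sign_off(): hands the job in; it is judged then, once.
The state is a dict: "clock": time; "joint_pos": joint angles; "joint_vel": joint speeds; "joint_efforts": joint torques, N m; "tool_pos": TCP position; "tcp_rot": TCP orientation; "ft_force": force on the tool from outside, world axes, zero at the start; "moment": the same for the moment, N m; "finger_gap": opening from 0.0 (shut) to 1.0 (fully open); "grip_force": force on a finger pad.
Only numpy, scipy, OpenCV 4.12 (cv2) and the standard library are available. Lean on these libraries where they do the work, as an engineer would, in place of code of your own. Each camera call takes 0.05 s, during which the arm holds its last target. There are 200 camera calls.

## Working session

There is one attempt and no reset: what is moved stays moved. The work goes in short steps, Python scripts to look and compute and a tool call to move; the robot and the scene stay as the last step left them, time stands still between calls to the robot, and variables do not carry over. Pictures are saved under pics/ and viewed, at most 10 in all, crops included, and the job is handed in when it is done.

Besides the shell and the picture viewer there is one more tool, called as name([rows], argument=value, ...), one row to a line, values as JSON. servo_tool: Moves the arm, as the interface text tells. Its arguments: {"type":"object","properties":{"delta_pos":{"type":"array"},"roll":{"type":"array"},"fingers":{"type":"number"}},"required":["delta_pos","roll"]}

```bash
mkdir -p pics
python3 - <<'E'
from bench import monitor, optics
import cv2,pickle
s=monitor.get_state();print({k:s[k] for k in('clock','tool_pos','tcp_rot','ft_force','finger_gap')})
for n in('scene','top'):
    c=optics.read_camera(n);pickle.dump(c,open(n+'.pkl','wb'));cv2.imwrite(f'pics/{n}1.png',c['color'][:,:,::-1]);print(n,c['t'],c['mtx'][0])
E
```

```text
{'clock': 0.0, 'tool_pos': array([ 0.17456573, -0.65158551,  0.20479077]), 'tcp_rot': array([-3.14033343e+00,  9.76058013e-05,  2.61724540e-01]), 'ft_force': array([ 0.78263267, -0.1508814 ,  0.03218907]), 'finger_gap': 0.9996108895693665}
scene [ 0.63340695 -0.05466777  1.23893155] [620.66748955   0.         320.12309982]
top [-0.13522029  0.61326265  0.77780112] [507.41977562   0.         317.75370469]
```

View pics/top1.png

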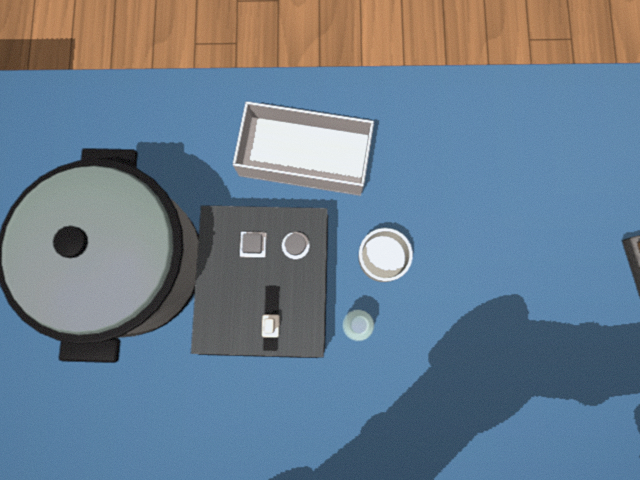

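View pics/scene1.png

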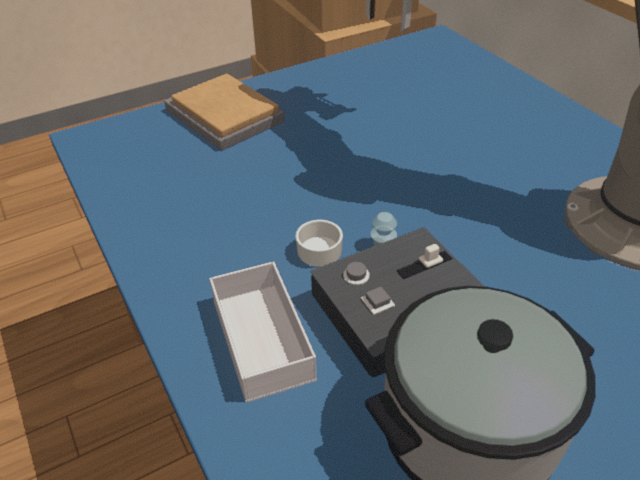

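The top view shows the round timer at (295,244), the square button at (253,244), the grip at (270,325), and the deck corners at (203,206), (328,208), (323,356) and (192,353). The scene view agrees: the timer is on the side away from the pot, at cooker y = -34. Next I'll fit the cooker pose.

```bash
cat > h.py <<'E'
import numpy as np,pickle
from scipy.optimize import least_squares
def ray(c,p,z):
    d=c['R'].T@np.linalg.solve(c['mtx'],[p[0],p[1],1]);o=-c['R'].T@c['t'];return o+d*(z-o[2])/d[2]
def proj(c,X):
    q=c['mtx']@(c['R']@X+c['t']);return q[:2]/q[2]
E
python3 - <<'E'
from h import *
T=pickle.load(open('top.pkl','rb'));S=pickle.load(open('scene.pkl','rb'))
M=[(T,(295,244),(.055,-.034,.088)),(T,(252.5,243.5),(.055,.034,.088)),(T,(203,206),(.12,.125,.07)),(T,(328,208),(.12,-.085,.07)),(T,(323,356),(-.12,-.085,.07)),(T,(192,353),(-.12,.125,.07)),
(S,(356,269),(.055,-.034,.088)),(S,(378,296),(.055,.034,.088))]
def w(p,l):
    c,s=np.cos(p[2]),np.sin(p[2]);return np.array([p[0]+c*l[0]-s*l[1],p[1]+s*l[0]+c*l[1],l[2]])
f=lambda p:np.concatenate([proj(c,w(p,l))-u for c,u,l in M])
a=ray(T,(295,244),.088);b=ray(T,(253,244),.088);d=b-a
yaw0=np.arctan2(d[1],d[0])-np.pi/2
r=least_squares(f,[a[0],a[1],yaw0],loss='soft_l1');p=r.x;print(p,np.degrees(p[2]));print(f(p).reshape(-1,2).round(1))
print('timer',w(p,(.055,-.034,.088)),'keep',w(p,(.055,.034,.088)),'gripstop',w(p,(-.035,0,.095)),'grip0',w(p,(-.085,0,.095)))
print('grip seen',ray(T,(269,320),.108), ray(S,(431,249),.108))
for n,u,z in(('ram',(386,254),.045),('stop',(358,325),.07),('pan',(304,147),.05)):
    X=ray(T,u,z);print(n,X)
np.save('p.npy',p)
E
```

```text
[ 0.54585189 -0.06818785 -0.03399274] -1.9476405784723414
[[ 0.  -0.2]
 [-0.9 -0.8]
 [-3.5 -2.4]
 [ 0.6 -1.2]
 [ 1.7  2.9]
 [-3.2  1.8]
 [ 0.1 -1.3]
 [-0.4 -1.8]]
timer [ 0.59966458 -0.10403745  0.088     ] keep [ 0.60197565 -0.03607673  0.088     ] gripstop [ 0.51087211 -0.06699834  0.095     ] grip0 [ 0.46090099 -0.06529903  0.095     ]
grip seen [ 0.48191888 -0.06684171  0.108     ] [ 0.47989892 -0.06128323  0.108     ]
ram [ 0.58877439 -0.25074181  0.045     ]
stop [ 0.47413513 -0.20115902  0.07      ]
pan [ 0.77220356 -0.1165832   0.05      ]
```

The fit agrees with the given dimensions, and the grip is at about lock 0.018. I'll shut the fingers, align the yaw and travel high to a point behind the grip.

servo_tool([
  [0.05,0.1,0],
  [0.1,0.2,0],
  [0.15,0.3,0],
  [0.2,0.4,0],
  [0.25,0.5,0],
  [0.3,0.6,0],
  [0.35,0.7,0],
  [0.4,0.8,0],
  [0.45,0.9,0],
  [0.5,1,0],
], roll=[-0.06,-0.12,-0.18,-0.24,-0.3,-0.36,-0.42,-0.48,-0.53,-0.565], fingers=-1)

```text
clock: 1.35
tool_pos: [0.2248, -0.5514, 0.2052]
tcp_rot: [-3.141, 0.0, -0.035]
ft_force: [-0.6, -0.3, -0.0]
finger_gap: 0.009
grip_force: 0.0
```

servo_tool([
  [0.05,0.1,0],
  [0.1,0.2,0],
  [0.15,0.3,0],
  [0.2,0.4,0],
  [0.25,0.5,0],
  [0.3,0.6,0],
  [0.35,0.7,0],
  [0.4,0.8,0],
  [0.45,0.9,0],
  [0.5,1,0],
], roll=[0,0,0,0,0,0,0,0,0,0])

```text
clock: 2.6
tool_pos: [0.275, -0.4513, 0.2055]
tcp_rot: [-3.142, -0.0, -0.034]
ft_force: [0.2, -0.1, -0.2]
finger_gap: 0.004
grip_force: 0.0
```

servo_tool([
  [0.05,0.1,0],
  [0.1,0.2,0],
  [0.15,0.3,0],
  [0.2,0.4,0],
  [0.25,0.5,0],
  [0.3,0.6,0],
  [0.35,0.7,0],
  [0.4,0.8,0],
  [0.45,0.9,0],
  [0.5,1,0],
], roll=[0,0,0,0,0,0,0,0,0,0])

```text
clock: 3.85
tool_pos: [0.325, -0.3513, 0.2055]
tcp_rot: [-3.142, -0.0, -0.034]
ft_force: [-0.9, 0.3, -0.5]
finger_gap: 0.003
grip_force: 0.0
```

servo_tool([
  [0.05,0.1,0],
  [0.1,0.2,0],
  [0.15,0.3,0],
  [0.2,0.4,0],
  [0.25,0.5,0],
  [0.3,0.6,0],
  [0.35,0.7,0],
  [0.4,0.8,0],
  [0.45,0.9,0],
  [0.5,1,0],
], roll=[0,0,0,0,0,0,0,0,0,0])

```text
clock: 5.1
tool_pos: [0.375, -0.2513, 0.2055]
tcp_rot: [-3.142, -0.0, -0.034]
ft_force: [0.2, 0.0, -0.8]
finger_gap: 0.005
grip_force: 0.0
```

servo_tool([
  [0.05,0.1,0],
  [0.1,0.2,0],
  [0.15,0.3,0],
  [0.2,0.4,0],
  [0.25,0.5,0],
  [0.3,0.6,0],
  [0.35,0.7,0],
  [0.4,0.8,0],
  [0.45,0.9,0],
  [0.5,1,0],
], roll=[0,0,0,0,0,0,0,0,0,0])

```text
clock: 6.35
tool_pos: [0.425, -0.1513, 0.2055]
tcp_rot: [-3.142, -0.0, -0.034]
ft_force: [-0.0, -0.6, 0.9]
finger_gap: 0.002
grip_force: 0.0
```

servo_tool([
  [0.02,0.1,0],
  [0.04,0.2,0],
  [0.06,0.3,0],
  [0.08,0.4,0],
  [0.1,0.5,0],
  [0.12,0.6,0],
  [0.15,0.7,0],
  [0.18,0.8,0],
  [0.2,0.86,0],
  [0.2,0.86,0],
], roll=[0,0,0,0,0,0,0,0,0,0])

```text
clock: 7.6
tool_pos: [0.4448, -0.0656, 0.2054]
tcp_rot: [-3.141, -0.0, -0.033]
ft_force: [0.4, -0.6, 0.2]
finger_gap: 0.004
grip_force: 0.0
```

Run:
```python
from h import *
from bench import monitor, optics
import cv2
c=optics.read_camera('wrist');pickle.dump(c,open('w.pkl','wb'));cv2.imwrite('pics/w1.png',c['color'][:,:,::-1])
p=np.load('p.npy');cs,s=np.cos(p[2]),np.sin(p[2])
for n,l in(('timer',(.055,-.034,.088)),('keep',(.055,.034,.088)),('grip18',(-.067,0,.108))):
    print(n,proj(c,np.array([p[0]+cs*l[0]-s*l[1],p[1]+s*l[0]+cs*l[1],l[2]])))
```

```text
timer [369.59753701 -19.21684789]
keep [259.55356033 -19.36052969]
grip18 [314.33161881 182.01595721]
```

View pics/w1.png

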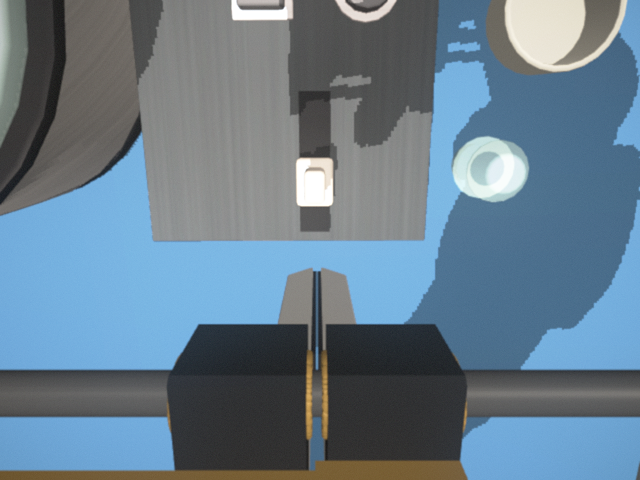

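The wrist view shows the grip at (315,180), the square button at (260,5) and the collar at (367,5), which matches the prediction. The fingertips are clear behind the grip, so I'll descend.

servo_tool([
  [0,0,-0.1],
  [0,0,-0.2],
  [0,0,-0.3],
  [0,0,-0.4],
  [0,0,-0.5],
  [0,0,-0.6],
  [0,0,-0.7],
  [0,0,-0.8],
  [0,0,-0.9],
  [0,0,-1],
], roll=[0,0,0,0,0,0,0,0,0,0])

```text
clock: 8.9
tool_pos: [0.4447, -0.0659, 0.1048]
tcp_rot: [-3.142, -0.0, -0.034]
ft_force: [-0.1, 0.4, -0.3]
finger_gap: 0.006
grip_force: 0.0
```

servo_tool([
  [0,0,-0.04],
  [0,0,-0.08],
  [0,0,-0.12],
  [0.03,0,-0.12],
  [0.08,0,-0.12],
  [0.13,0,-0.12],
  [0.18,0,-0.12],
  [0.22,-0.01,-0.12],
  [0.26,-0.01,-0.12],
  [0.3,-0.01,-0.12],
], roll=[0,0,0,0,0,0,0,0,0,0])

```text
clock: 10.15
tool_pos: [0.4749, -0.067, 0.0934]
tcp_rot: [3.142, 0.0, -0.034]
ft_force: [-1.6, -0.4, -0.1]
finger_gap: 0.008
grip_force: 1.0
```

servo_tool([
  [0.03,0,0],
  [0.06,0,0],
  [0.09,0,0],
  [0.11,0,0],
  [0.13,0,0],
  [0.14,0,0],
  [0.15,-0.01,0],
  [0.16,-0.01,0],
  [0.17,-0.01,0],
  [0.17,-0.01,0],
], roll=[0,0,0,0,0,0,0,0,0,0])

```text
clock: 11.4
tool_pos: [0.4915, -0.0678, 0.0935]
tcp_rot: [-3.141, 0.0, -0.034]
ft_force: [-3.8, 2.2, 2.1]
finger_gap: 0.003
grip_force: 1.8
```

Force is rising slightly, so I'll advance in small steps until the stop is clear.

servo_tool([
  [0.003,0,0],
  [0.006,0,0],
  [0.01,0,0],
  [0.013,0,0],
  [0.016,0,0],
  [0.02,0,0],
  [0.02,0,0],
  [0.02,0,0],
  [0.02,0,0],
  [0.02,0,0],
], roll=[0,0,0,0,0,0,0,0,0,0])

```text
clock: 12.65
tool_pos: [0.4918, -0.0679, 0.0933]
tcp_rot: [3.141, 0.003, -0.034]
ft_force: [-15.6, 3.5, 12.6]
finger_gap: 0.001
grip_force: 7.4
```

At the end stop: 15.6 N at exactly the expected x. Now I'll back off, lift and move over the timer.

servo_tool([
  [-0.03,0,0],
  [-0.08,0,0],
  [-0.14,0,0],
  [-0.14,0,0.1],
  [-0.14,0,0.2],
  [-0.14,0,0.3],
  [-0.14,0,0.4],
  [-0.14,0,0.5],
  [-0.14,0,0.6],
  [-0.14,0,0.6],
], roll=[0,0,0,0,0,0,0,0,0,0])

```text
clock: 13.9
tool_pos: [0.4801, -0.068, 0.1542]
tcp_rot: [3.141, -0.001, -0.034]
ft_force: [0.1, -0.7, -0.0]
finger_gap: 0.006
grip_force: 0.0
```

Run:
```python
from h import *
from bench import monitor, optics
import cv2
print(monitor.get_state()['tool_pos'])
c=optics.read_camera('top');im=c['color'][:,:,::-1]
W=optics.read_camera('wrist')['color'][:,:,::-1]
cv2.imwrite('pics/c2.png',np.hstack([cv2.resize(im[180:380,180:340],(480,600)),cv2.resize(W,(320,600))]))
```

```text
[ 0.48012341 -0.0679936   0.15423881]
```

View pics/c2.png

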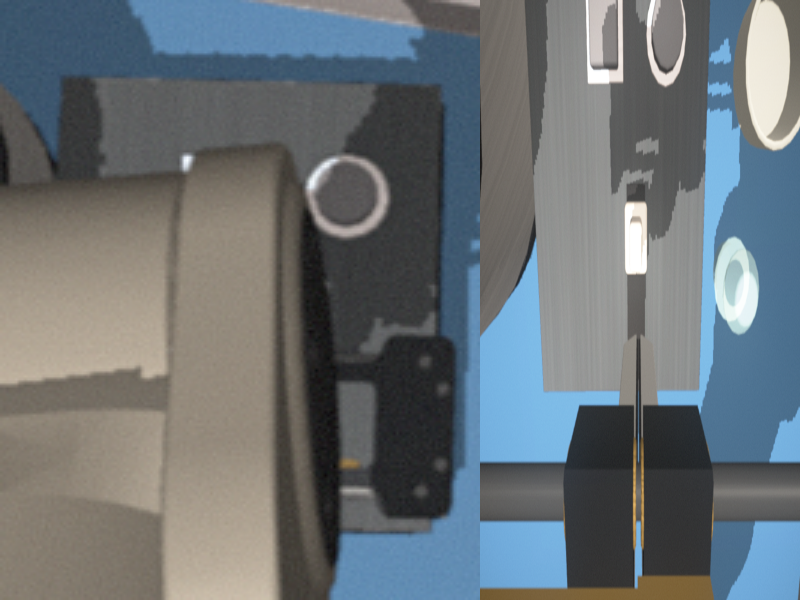

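The grip is against the forward end of its slot, with both buttons out. Moving over the timer now.

servo_tool([
  [0.1,-0.04,0],
  [0.2,-0.08,0],
  [0.3,-0.12,0],
  [0.4,-0.16,0],
  [0.5,-0.2,0],
  [0.6,-0.24,0],
  [0.7,-0.28,0],
  [0.8,-0.32,0],
  [0.9,-0.36,0],
  [1,-0.36,0],
], roll=[0,0,0,0,0,0,0,0,0,0])

```text
clock: 15.25
tool_pos: [0.5803, -0.1043, 0.1535]
tcp_rot: [3.142, 0.0, -0.035]
ft_force: [-0.4, 0.4, -0.1]
finger_gap: 0.008
grip_force: 0.0
```

servo_tool([
  [0.1,0,0],
  [0.2,0,0],
  [0.2,0,-0.08],
  [0.2,0,-0.16],
  [0.2,0,-0.24],
  [0.2,0,-0.32],
  [0.2,0,-0.4],
  [0.2,0,-0.47],
  [0.2,0,-0.54],
  [0.2,0,-0.58],
], roll=[0,0,0,0,0,0,0,0,0,0])

```text
clock: 16.5
tool_pos: [0.5996, -0.1039, 0.095]
tcp_rot: [-3.141, 0.0, -0.034]
ft_force: [0.4, 0.2, -0.5]
finger_gap: 0.008
grip_force: 0.0
```

Run:
```python
from h import *
from bench import monitor, optics
import cv2
s=monitor.get_state();print(s['tool_pos'],s['ft_force'])
c=optics.read_camera('scene');im=c['color'][:,:,::-1]
W=optics.read_camera('wrist')['color'][:,:,::-1]
cv2.imwrite('pics/c3.png',np.hstack([cv2.resize(im[200:350,300:500],(400,300)),cv2.resize(W,(400,300))]))
```

```text
[ 0.59955439 -0.10394771  0.09495584] [ 0.43672007  0.19366549 -0.50881971]
```

View pics/c3.png

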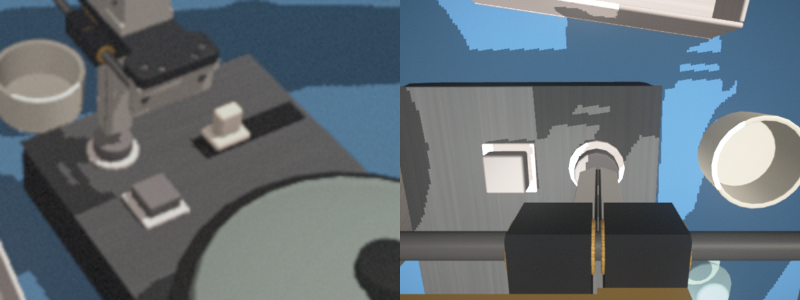

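The scene view shows the fingers centred on the round button at about (113,145) in the crop and the grip at the button end of its slot. Pressing gradually.

servo_tool([
  [0,0,-0.03],
  [0,0,-0.06],
  [0,0,-0.08],
  [0,0,-0.1],
  [0,0,-0.115],
  [0,0,-0.13],
  [0,0,-0.14],
  [0,0,-0.15],
  [0,0,-0.16],
  [0,0,-0.165],
], roll=[0,0,0,0,0,0,0,0,0,0])

```text
clock: 17.85
tool_pos: [0.5997, -0.104, 0.0793]
tcp_rot: [3.142, -0.0, -0.034]
ft_force: [-2.1, 0.1, 7.9]
finger_gap: 0.006
grip_force: 4.1
```

servo_tool([
  [0,0,-0.005],
  [0,0,-0.01],
  [0,0,-0.013],
  [0,0,-0.016],
  [0,0,-0.019],
  [0,0,-0.022],
  [0,0,-0.022],
  [0,0,-0.022],
  [0,0,-0.022],
  [0,0,-0.022],
], roll=[0,0,0,0,0,0,0,0,0,0])

```text
clock: 19.1
tool_pos: [0.5999, -0.104, 0.0781]
tcp_rot: [3.141, -0.001, -0.034]
ft_force: [-8.0, 0.3, 23.5]
finger_gap: 0.004
grip_force: 11.8
```

The button is on its stop at about 24 N. I'll ease off slightly and hold.

servo_tool([
  [0,0,0.003],
  [0,0,0.006],
  [0,0,0.006],
  [0,0,0.006],
  [0,0,0.006],
  [0,0,0.006],
  [0,0,0.006],
  [0,0,0.006],
  [0,0,0.006],
  [0,0,0.006],
], roll=[0,0,0,0,0,0,0,0,0,0])

```text
clock: 20.35
tool_pos: [0.5998, -0.104, 0.0782]
tcp_rot: [3.141, -0.0, -0.034]
ft_force: [-6.2, 0.6, 16.0]
finger_gap: 0.005
grip_force: 7.9
```

servo_tool([
  [0,0,0],
  [0,0,0],
  [0,0,0],
  [0,0,0],
  [0,0,0],
  [0,0,0],
  [0,0,0],
  [0,0,0],
  [0,0,0],
  [0,0,0],
], roll=[0,0,0,0,0,0,0,0,0,0])

```text
clock: 21.6
tool_pos: [0.5998, -0.104, 0.0782]
tcp_rot: [3.141, -0.0, -0.034]
ft_force: [-5.5, 1.3, 15.4]
finger_gap: 0.007
grip_force: 7.9
```

servo_tool([
  [0,0,0],
  [0,0,0],
  [0,0,0],
  [0,0,0],
  [0,0,0],
  [0,0,0],
  [0,0,0],
  [0,0,0],
  [0,0,0],
  [0,0,0],
], roll=[0,0,0,0,0,0,0,0,0,0])

```text
clock: 22.85
tool_pos: [0.5998, -0.104, 0.0783]
tcp_rot: [3.141, -0.001, -0.034]
ft_force: [-6.3, 0.9, 15.2]
finger_gap: 0.004
grip_force: 7.9
```

servo_tool([
  [0,0,0],
  [0,0,0],
  [0,0,0],
  [0,0,0],
  [0,0,0],
  [0,0,0],
  [0,0,0],
  [0,0,0],
  [0,0,0],
  [0,0,0],
], roll=[0,0,0,0,0,0,0,0,0,0])

```text
clock: 24.1
tool_pos: [0.5998, -0.104, 0.0783]
tcp_rot: [3.141, -0.001, -0.034]
ft_force: [-6.1, -0.1, 16.0]
finger_gap: 0.004
grip_force: 7.9
```

The button has held steady at about 16 N for more than 3.7 s, so I'm handing in.

```bash
python3 -c "
from bench import manip
print(manip.sign_off())"
```

```text
the job is handed in; nothing more can be done
None
```

I slid the lock grip to its end stop, then pressed the timer button fully in and held it at about 16 N for more than 3.7 s. I handed the job in at 24 s with the gripper still holding it; nothing touched the square button or the loose items, and no verdict came back.

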